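# Isolate the jogger drive and hold its eccentric wheel heavy side down

## Task

Turn the isolator's handle from on to off before you touch the star wheel. Then turn the star wheel of the drive unit by its spokes, feel which side of it is heavy, bring the heavy side straight down (within about fifteen degrees), and finish still gripping a spoke and holding the wheel still there, so that a colleague can fit the lock screw. Leave the other things on the bench where they are.

Things in the scene. Friction and masses are not known exactly. Their poses are not given: they have to be found in the camera images.
- drive: drive unit fixed to the bench: grey housing 75 x 105 mm, top at 190 mm, finned motor on its robot side, dark base plate 150 x 170 x 12 mm. Origin on the bench; x points along the wheel's level axle from motor to wheel (roughly away from the robot), z up. The housing's wheel-side face is at x = 20 mm, 55 mm from the plane of the spokes
- hub (a point): centre of the star wheel, on its axle, in the plane of the spokes: 75 mm along x and 160 mm above the drive's origin. Axes as the drive's; does not turn. Steel drum of radius 55 mm, 40 mm thick; six equal round spokes 60 degrees apart reach 120 mm from the axle; their black grips, 15 mm thick, cover the outer 54 mm
- wheel (a joint): wheel angle (rad), right-handed about the hub's x: growing, it moves the top spoke towards the hub's -y; at 0 a spoke points straight up. Turns endlessly, stays where it is left. Dry friction 0.42 Nm; the weight hidden in the drum pulls with at most 0.25 to 0.35 Nm: turning is harder while it rises, easier while it sinks. This angle does not tell where the weight is
- isolator: grey isolator box 105 x 120 x 55 mm, fixed on the bench, origin under its centre, x away from the robot, with a black rotary handle on top
- grip (a point): point on the handle's upright axis, 88 mm above the bench, at the height to grip; axes as the isolator's, it does not turn with the handle. The handle is a bar 16 mm wide and 30 mm high (70 to 100 mm above the bench), from 30 mm on one side of the axis to 45 mm on the other (the nose, with a small white stripe)
- handle (a joint): angle of the isolator's handle (rad), clockwise seen from above: 0 = on, the nose points along the isolator's +x; pi/2 = off, the nose points along its -y. An over-centre spring snaps it to whichever end is nearer (about 0.16 Nm at the ends, none at pi/4)
- tape_roll: bystander: cardboard-coloured roll of tape lying flat, 80 mm across, 48 mm high, origin under its centre
- carton: bystander: small carton 110 x 150 x 80 mm, origin under its centre
- bottle: bystander: white bottle, 60 mm across, 150 mm high, origin under its centre
- mug: bystander: white mug, 82 mm across, 95 mm high, origin under its centre
- marker: bystander: black marker pen, 130 mm long, 18 mm thick, lying along its x, origin on the bench side of its middle
- wrench: bystander: steel wrench lying along its x, origin under its middle
- label_roll: bystander: white roll of labels, 100 mm across, 60 mm high, origin under its centre
- axle (a point): point on the axle at the wheel's outer face, 20 mm along x from the hub, axes as the hub's. Around it, unseen in the drum, sits one weight (0.7 to 1 kg, 36 mm off the axle): the heavy side. It is fixed in the drum, but its direction relative to the spokes differs every time; at the start it is never within 30 degrees of straight down
Not all that is in view belongs to the job. Leave any blue look-alike of the isolator alone.

How it is judged:
On the way:
1. the isolator's handle is turned to off (value of joint handle above 1.4 rad), for 0.2 s.
At the end, for the whole second after the job is handed in: the isolator is off (handle beyond 1.4 rad), the wheel's heavy side points down within 15 degrees, the wheel stands still (under 0.08 rad/s) and the fingers grip it (over 3 N) throughout the last second (value of joint handle above 1.4 rad and z of slug_c0 in the frame of hub below 0 m and y of slug_c0 in the frame of hub between -0.0093 and 0.0093 m and velocity of joint wheel between -0.08 and 0.08 rad/s and contact force between the fingers and wheel above 3 N); the arm keeps its last pose, push and grip.
It fails at once if the wheel is touched while the isolator is not off (contact force between any of the arm, the fingers and wheel above 0.5 N and value of joint handle below 1.2 rad).
It fails at once if a bystander is moved by more than 40 mm (distance of any of tape_roll, carton, bottle, mug, marker, wrench, label_roll from where it was at the start of the episode above 0.04 m).
It also fails if it takes over 72 s, if anything falls off the work surface, if the arm or the gripper's body presses on something with over 40 N, if the wrist force passes 120 N, or if a joint passes its speed limit or range.

## Robot

A 6-joint arm with a two-finger parallel gripper is mounted at the origin on the work surface. World frame = base frame: x ahead of the robot, y to its left, z up, the work surface at z = 0. Lengths are in m, angles in rad, forces in N, time in s.
With the tool pointing down it reaches from about 0.35 to 0.925 m from the base axis. Payload 6.4 kg.
Tool frame: the origin (TCP) lies on the mounting face of the last link; the fingertips stand 173 mm ahead of it and the grasp point (between the pads) lies 155 mm ahead of it; z points along the fingers, y is the line along which they close (so a half turn about z gives the same grasp; the last joint's range is limited). The gripper opens to 85 mm and grips with 20 to 120 N. Pads are 22 mm wide; open, the fingers measure 114 mm over their backs; the gripper's body (76 mm by 85 mm) begins 54 mm behind the grasp point. The pads swing forward as they close: fully open they stand 13 mm farther back than shut.
Start: joints at [-1.461, 0.245, 1.558, -0, 1.339, -0.174], TCP at [0.182, -0.624, 0.405] pointing down, gripper open.
Joint ranges: [-3.13, 3.13], [-1.02, 2.26], [0.13, 2.54], [-0.95, 4.09], [0.21, 2.88], [-2.74, 2.74]. Speed limits (rad/s): [2.57, 2.57, 3.14, 3.14, 3.14, 3.14].

## Interface

Orientations are given as a unit quaternion [w, x, y, z].
In Python, from rig import * gives the robot as it stands. The module is installed in compiled form; this text tells all that it offers.
- The arm moves only by the shell command python3 -m handwheel 'ROWS' [FORCE]. ROWS is rows parted by semicolons, their numbers by spaces, 1 to 20 of them, each of 7 numbers: dx, dy, dz in m, then a rotation vector rx, ry, rz in rad, then the finger opening in m; each row shifts and turns the commanded pose from where the row before left it, along the tool's axes as they then stand; what a row does not reach is not made up. A row lasts 1/8 s, in which the tool goes at most 0.0625 m and 0.188 rad, less where a joint would pass 70% of its speed; a pose out of reach is approached as far as the arm can. The fingers move at their own pace and stop on an object; FORCE is the grip in N (left out, the last holds). Time passes only in rows, so rows that do not move let the fingers close. It prints the time, the measured TCP pose, the force, the opening and the grip force at its end.
- sense(): the state, without advancing time (a new reading comes with each control period).
- camera(name): name is "side" or "top" or "wrist"; returns a dict with "image" (480x640x3 uint8, blue, green, red), "z_map" (480x640 float32, m along the optical axis (not along the pixel's ray), 0 where there is no reading), "vfov" (degrees; the focal length in pixels is half the picture's height over the tangent of half this angle, whatever the lens; pixels are square), "cx", "cy" (the principal point, pixels), "D" ([k1, k2, p1, p2, k3] as OpenCV has them; the pictures are not rectified), "R" (3x3) and "t" (3): a world point X has camera coordinates R X + t. Camera axes: x right, y down, z forward; pixel columns grow to the right and rows downward; lengths in m; the calibration is good to about 2 mm. A picture is of the moment at which its call begins.
- job_done(): hands the job in; it is judged then, once.
Trained networks look in the newest picture that a camera, given by its name, has taken for a name from the list of things; names that differ only in an ending like _2 or _b are one class to them, and where a whole thing is asked for, a point or a joint stands for the part that bears it (a point fixed in the world has none). Each returns a list of dicts, best first, with "p" (0 to 1); they miss things now and then, are a little off and sometimes report something else, mostly with a low value. They report only what shows in the picture. A call takes as long as a camera call. They do not tell look-alikes from the thing itself.
- look_for(camera, name): "point" ([row, column] in pixels, amid what is visible of it).
The state is a dict: "clock": time; "joint_pos": joint angles; "qd": joint speeds; "joint_efforts": joint torques, N m; "eef_pos": TCP position; "orientation": TCP orientation; "contact_force": force on the tool from outside, world axes, zero at the start; "ft_torque": the same for the moment, N m; "finger_gap": finger opening in m; "finger_force": force on a finger pad.
Only numpy, scipy, OpenCV 4.12 (cv2) and the standard library are available. Lean on these libraries where they do the work, as an engineer would, in place of code of your own. Each camera call takes 0.05 s, during which the arm holds its last target. There are 200 camera calls.

## Working session

There is one attempt and no reset: what is moved stays moved. The work goes in short steps, Python scripts to look and compute and a shell command to move; the robot and the scene stay as the last step left them, time stands still between calls to the robot, and variables do not carry over. Pictures are saved under pics/ and viewed, at most 10 in all, crops included, and the job is handed in when it is done.

```bash
mkdir -p pics
cat > h.py <<'E'
from rig import *
import numpy as np, cv2
from scipy.spatial.transform import Rotation as Ro
def K(c):
    f=c["image"].shape[0]/2/np.tan(np.radians(c["vfov"])/2)
    return np.array([[f,0,c["cx"]],[0,f,c["cy"]],[0,0,1.]])
def world(c,r,q,z=None):
    "pixel row,col -> world, by depth map (median 5x5) or on plane z"
    n=cv2.undistortPoints(np.array([[[q,r]]],float),K(c),np.array(c["D"]))[0,0]
    R=np.array(c["R"]);t=np.array(c["t"]);d=np.array([n[0],n[1],1.])
    if z is None:
        w=c["z_map"][max(0,int(r)-2):int(r)+3,max(0,int(q)-2):int(q)+3];w=w[w>0]
        if len(w)==0:return None
        return R.T@(d*np.median(w)-t)
    o=-R.T@t;v=R.T@d
    return o+v*(z-o[2])/v[2]
def cloud(c):
    H,W=c["z_map"].shape
    u,v=np.meshgrid(np.arange(W),np.arange(H))
    n=cv2.undistortPoints(np.stack([u,v],-1).reshape(-1,1,2).astype(float),K(c),np.array(c["D"]))[:,0]
    z=c["z_map"].reshape(-1,1)
    P=(np.hstack([n,np.ones((len(n),1))])*z-np.array(c["t"]))@np.array(c["R"])
    P[z[:,0]<=0]=np.nan
    return P.reshape(H,W,3)
def pix(c,X):
    return cv2.projectPoints(np.array(X,float).reshape(-1,1,3),cv2.Rodrigues(np.array(c["R"]))[0],np.array(c["t"]),K(c),np.array(c["D"]))[0][:,0]
E
python3 - <<'E'
from h import *
np.set_printoptions(precision=3,suppress=True)
for n in("side","top"):
    c=camera(n);cv2.imwrite(f"pics/{n}0.png",c["image"]);np.save(f"{n}0.npy",cloud(c))
    print(n,"cam at",-np.array(c["R"]).T@np.array(c["t"]))
    for k in("drive","hub","isolator","grip","handle","wheel","tape_roll","carton","bottle","mug","marker","wrench","label_roll"):
        for r in look_for(n,k)[:2]: print(k,round(r["p"],2),np.array(r["point"]),world(c,*r["point"]))
print(sense())
E
```

```text
side cam at [0.124 0.915 0.69 ]
drive 0.63 [217.9 329.6] [ 0.55  -0.114  0.136]
hub 0.86 [219.3 329.8] [ 0.55  -0.116  0.132]
isolator 0.92 [349.7 229. ] [0.56  0.372 0.059]
isolator 0.87 [304.2 270. ] [0.563 0.202 0.054]
grip 0.71 [303.4 270.9] [0.564 0.197 0.052]
grip 0.67 [413.7 375.5] [0.246 0.397 0.057]
handle 0.83 [282.8 266. ] [0.589 0.173 0.088]
handle 0.75 [392.9 376.2] [0.252 0.379 0.086]
wheel 0.85 [196.7 305.8] [ 0.622 -0.112  0.188]
wheel 0.29 [301.3 185.1] [0.725 0.298 0.077]
tape_roll 0.63 [281.3 380.4] [ 0.375 -0.055  0.011]
tape_roll 0.32 [219.1 329.9] [ 0.55  -0.116  0.132]
carton 0.69 [253.9 226.6] [0.761 0.085 0.075]
bottle 0.59 [300.6 185.5] [0.724 0.297 0.078]
bottle 0.17 [225.3 273. ] [ 0.74  -0.126  0.066]
mug 0.78 [224.  275.6] [ 0.734 -0.132  0.069]
marker 0.85 [350.  338.2] [0.378 0.237 0.015]
marker 0.72 [283.4 265.8] [0.59  0.172 0.085]
wrench 0.61 [258.3 409.8] [ 0.334 -0.218  0.003]
label_roll 0.49 [214.1 312.6] [ 0.698 -0.321  0.026]
label_roll 0.15 [217.5 330.8] [ 0.547 -0.115  0.138]
top cam at [ 0.321 -0.008  1.434]
drive 0.8 [214.2 373.4] [ 0.548 -
[... 544 characters left out ...]
 183.2] [0.735 0.26  0.114]
mug 0.74 [135.2 365.4] [ 0.775 -0.158  0.006]
marker 0.68 [298.8 196.9] [0.371 0.227 0.014]
wrench 0.67 [314.2 394.2] [ 0.348 -0.229  0.006]
label_roll 0.82 [167.5 460.9] [ 0.687 -0.374  0.059]
{'clock': 1.4, 'joint_pos': array([-1.461,  0.245,  1.558,  0.   ,  1.339, -0.174]), 'qd': array([-0.001, -0.   ,  0.   , -0.001,  0.   ,  0.001]), 'joint_efforts': array([ -0.   , -42.951, -32.642,  -0.   ,   0.   ,  -0.   ]), 'eef_pos': array([ 0.182, -0.624,  0.405]), 'orientation': array([-0.   ,  0.99 ,  0.141,  0.   ]), 'contact_force': array([ 0.229, -0.457, -0.321]), 'ft_torque': array([-0.033,  0.028,  0.017]), 'finger_force': 0.0, 'finger_gap': 0.0852236761398811}
```

View pics/top0.png

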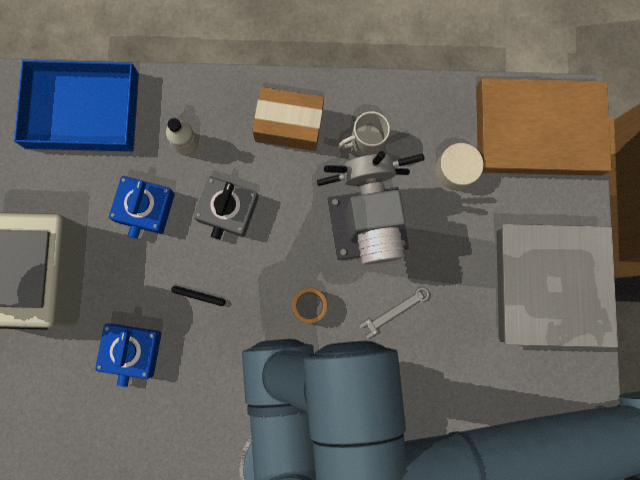

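View pics/side0.png

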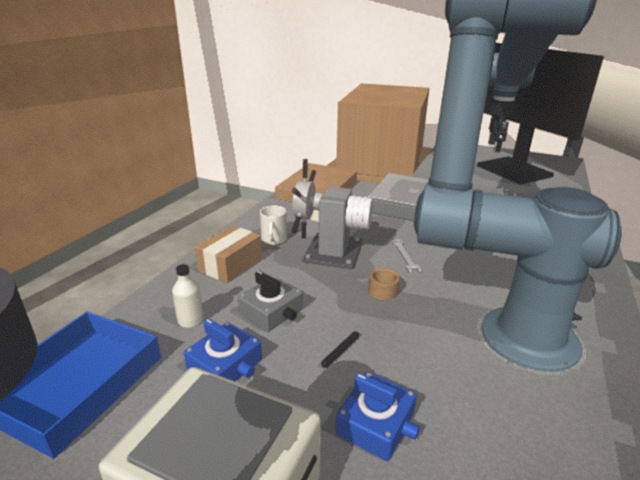

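The top picture shows the grey isolator near row 207, column 226. Its black handle has the nose pointing up and slightly right, which is on. The drive is at (215,375) with the star wheel at (170,368), and the mug sits right behind the wheel at (130,370). Next I'll fit the poses from the depth cloud.

```bash
python3 - <<'E'
from h import *
np.set_printoptions(precision=4,suppress=True)
P=np.load("top0.npy");S=np.load("side0.npy")
def sel(P,x,y,z,r):
    Q=P.reshape(-1,3);Q=Q[~np.isnan(Q[:,0])]
    return Q[(np.hypot(Q[:,0]-x,Q[:,1]-y)<r)&(Q[:,2]>z[0])&(Q[:,2]<z[1])]
def rect(n,Q):
    (c,s,a)=cv2.minAreaRect((Q[:,:2]*1000).astype(np.float32)); print(n,len(Q),"c",np.array(c),"size",np.array(s),"ang",a, "z",np.median(Q[:,2]))
    return c,s,a
rect("isobox",sel(P,.572,.158,(.045,.063),.1))
rect("handle top",sel(P,.572,.158,(.09,.11),.07))
rect("house top",sel(P,.545,-.157,(.18,.2),.09))
rect("baseplate",sel(P,.53,-.13,(.008,.018),.15))
rect("mug",sel(P,.76,-.15,(.085,.105),.08))
# handle white stripe / nose
# wheel points
for nm,C in(("top",P),("side",S)):
    Q=sel(C,.64,-.14,(.03,.4),.16)
    Q=Q[Q[:,0]>.59]
    print(nm,len(Q),Q.min(0),Q.max(0))
    np.save(f"w_{nm}.npy",Q)
for n in("carton","bottle","label"):
    pass
E
python3 - <<'E'
import cv2
a=cv2.imread('pics/top0.png')[120:270,180:440];a=cv2.resize(a,None,fx=3,fy=3,interpolation=cv2.INTER_CUBIC);cv2.imwrite('pics/crop1.png',a)
E
```

```text
isobox 1862 c [574.6528 170.8223] size [121.1775 130.7831] ang 72.28307342529297 z 0.05527110345955773
handle top 259 c [593.6889 164.8693] size [17.1226 74.7567] ang 72.6304931640625 z 0.09976767346330848
house top 2600 c [ 544.5469 -167.856 ] size [175.0966 105.686 ] ang 9.768354415893555 z 0.18856831943868624
baseplate 1176 c [ 514.4325 -123.9072] size [252.0573 271.2448] ang 3.400526762008667 z 0.012265023546914115
mug 275 c [ 763.9127 -161.8239] size [80.8104 83.721 ] ang 76.01284790039062 z 0.09345416145231662
top 3194 [ 0.5901 -0.2587  0.03  ] [ 0.7994 -0.0141  0.2822]
side 2045 [ 0.5903 -0.2571  0.0301] [ 0.7982 -0.0115  0.279 ]
```

View pics/crop1.png

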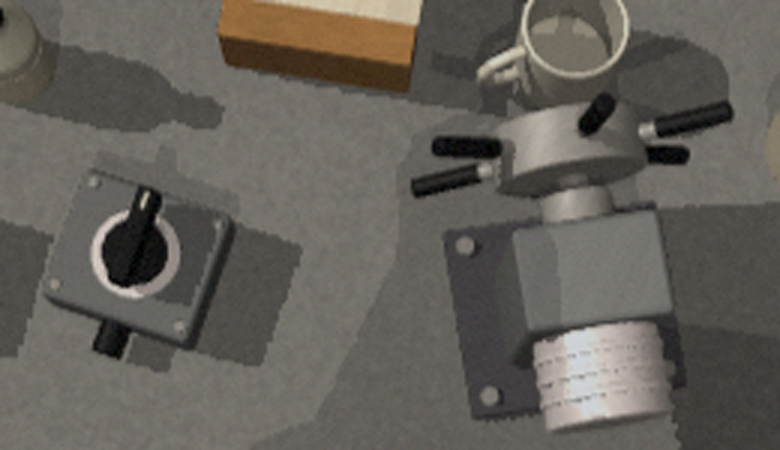

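The crop confirms this. The isolator handle's nose (white stripe, crop 148,195) points up and slightly right, so yaw is about -17°. The drive's axle tilts left, about +10°, and one spoke is near the top (crop 597,112). I'll refine the drive and wheel fit and write a helper that gives tool-frame deltas.

```bash
cat >> h.py <<'E'
def delta(p,R,s=None):
    "tool-frame shift and rotvec from the sensed pose to TCP position p, rotation R"
    s=s or sense();q=s["orientation"];A=Ro.from_quat([q[1],q[2],q[3],q[0]])
    return A.inv().apply(np.array(p)-s["eef_pos"]),(A.inv()*R).as_rotvec()
def frame(z,y):
    z=np.array(z,float);z/=np.linalg.norm(z);y=np.array(y,float);y-=z*(y@z);y/=np.linalg.norm(y)
    return Ro.from_matrix(np.c_[np.cross(y,z),y,z])
E
python3 - <<'E'
from h import *
np.set_printoptions(precision=4,suppress=True)
P=np.load("top0.npy").reshape(-1,3);S=np.load("side0.npy").reshape(-1,3)
P=P[~np.isnan(P[:,0])];S=S[~np.isnan(S[:,0])]
yaw=np.radians(9.77)
for it in range(3):
    u=np.array([np.cos(yaw),np.sin(yaw)]);v=np.array([-u[1],u[0]])
    Q=P[(abs(P[:,2]-.19)<.004)&(np.hypot(P[:,0]-.545,P[:,1]+.168)<.12)]
    a=Q[:,:2]@u;b=Q[:,:2]@v
    # flat top: histogram along axis
    h,e=np.histogram(a,np.arange(a.min(),a.max()+.005,.005));print("a hist",round(a.min(),3),h)
    w=[(b[(a>=x)&(a<x+.005)].min(),b[(a>=x)&(a<x+.005)].max()) for x in e[:-1] if ((a>=x)&(a<x+.005)).any()]
    if it==2: print(np.array(w))
    k=a[np.ptp(b)>0];k=(a>np.median(a)-.03)&(a<np.median(a)+.03)
    (c,s,g)=cv2.minAreaRect((Q[k][:,:2]*1000).astype(np.float32));print(c,s,g)
    break
# wheel tip points both cameras: grips
for n,C in(("t",P),("s",S)):
    x=C[:,:2]@u;y=C[:,:2]@v
    m=(x>.59)&(x<.66)&(abs(y+.25)<.14)&(C[:,2]>.05)
    C=C[m];x=x[m];y=y[m]
    print(n,len(C)); hh,e=np.histogram(x,np.arange(.58,.68,.005));print(hh)
    np.save(f"wf_{n}.npy",np.c_[x,y,C[:,2]])
for z in((.048,.06),):
    Q=P[(P[:,2]>z[0])&(P[:,2]<z[1])&(np.hypot(P[:,0]-.586,P[:,1]-.167)<.085)]
    Y=np.radians(-17.4);U=np.array([np.cos(Y),np.sin(Y)]);V=np.array([-U[1],U[0]])
    a=Q[:,:2]@U;b=Q[:,:2]@V;print("iso a",np.percentile(a,[0,2,50,98,100]),"b",np.percentile(b,[0,2,50,98,100]),"axis",np.array([.5865,.1671])@U,np.array([.5865,.1671])@V)
E
```

```text
a hist 0.421 [ 11   8  15  21   8  11  18  15  11  27   8  11  26 105 108 107 112 107
 101 108 102 109 109  96 103 107  96  56   8  10  15  10   0   0  34  14
  13  16  16   5]
(556.8145751953125, -165.53445434570312) (59.88472366333008, 104.47407531738281) 9.982579231262207
t 1959
[  0   0 235 272 129 336 384 305 129  93  73   3   0   0   0   0   0   0
   0   0]
s 1071
[  0   0 249  70  84 237 195 116  47  56  17   0   0   0   0   0   0   0
   0   0]
iso a [0.4511 0.4585 0.5041 0.5599 0.5621] b [0.2741 0.2765 0.327  0.3921 0.3953] axis 0.5096922362888043 0.3348409835532647
```

Run:
```python
from h import *
np.set_printoptions(precision=4,suppress=True)
for n in"ts":
    W=np.load(f"wf_{n}.npy")
    dy=W[:,1]+.2576;dz=W[:,2]-.16;r=np.hypot(dy,dz)
    m=(r>.075)&(r<.125)&(abs(W[:,0]-.614)<.02)&(dz>-.05)
    an=np.degrees(np.arctan2(-dy[m],dz[m]))  # growing: top towards -y
    ph=np.degrees(np.angle(np.exp(1j*np.radians(an*6)).mean()))/6
    print(n,m.sum(),"phase",ph,"spread",abs(np.exp(1j*np.radians(an*6)).mean()),"mean a",W[m][:,0].mean(),"rmax",np.percentile(r[m],99))
    for c in range(-120,121,60):
        k=abs(an-ph-c)<25; 
        if k.sum()>5:print(c,k.sum(),np.median(an[k]),np.percentile(r[m][k],[1,99]),np.median(W[m][k,0]))
print(delta([.5865,.1671,.45],frame([0,0,-1],[np.cos(np.radians(72.6)),np.sin(np.radians(72.6)),0])))
```

```text
t 567 phase 5.774678216087725 spread 0.9216316485283298 mean a 0.6130947295289716 rmax 0.1215437560978334
-120 127 -110.43712005577588 [0.0755 0.1192] 0.61241410927562
-60 148 -51.296304522506155 [0.0758 0.121 ] 0.6124716786481896
0 98 3.72120048811253 [0.0755 0.1222] 0.6117565458551144
60 156 62.121370071766606 [0.0756 0.1199] 0.6138663730209207
120 38 121.71247719588581 [0.0761 0.0984] 0.6141362952878097
s 262 phase 4.8497805532647 spread 0.961002979538109 mean a 0.6106750684404121 rmax 0.12104762135520333
-120 77 -112.03654464282339 [0.0754 0.1213] 0.6097519867956057
-60 52 -56.06011900764092 [0.0777 0.1212] 0.6081059535735316
0 83 2.970901513322242 [0.0772 0.1185] 0.6111831022651116
60 50 63.615120830160706 [0.0753 0.1192] 0.6109175704863135
(array([ 0.6098, -0.6462, -0.0453]), array([ 0.    , -0.    , -2.5541]))
```

```bash
python3 -m handwheel '0 0 -0.045 0 0 0 0.085; 0.038 -0.04 0 0 0 0 0.085; 0.038 -0.04 0 0 0 0 0.085; 0.038 -0.04 0 0 0 0 0.085; 0.038 -0.04 0 0 0 0 0.085; 0.038 -0.04 0 0 0 0 0.085; 0.038 -0.04 0 0 0 0 0.085; 0.038 -0.04 0 0 0 0 0.085; 0.038 -0.04 0 0 0 0 0.085; 0.038 -0.04 0 0 0 0 0.085; 0.038 -0.04 0 0 0 0 0.085; 0.038 -0.04 0 0 0 0 0.085; 0.038 -0.04 0 0 0 0 0.085; 0.038 -0.04 0 0 0 0 0.085; 0.038 -0.04 0 0 0 0 0.085; 0.038 -0.04 0 0 0 0 0.085; 0.002 -0.006 0 0 0 0 0.085' 30
python3 -m handwheel '0 0 0 0 0 -0.1824 0.085; 0 0 0 0 0 -0.1824 0.085; 0 0 0 0 0 -0.1824 0.085; 0 0 0 0 0 -0.1824 0.085; 0 0 0 0 0 -0.1824 0.085; 0 0 0 0 0 -0.1824 0.085; 0 0 0 0 0 -0.1824 0.085; 0 0 0 0 0 -0.1824 0.085; 0 0 0 0 0 -0.1824 0.085; 0 0 0 0 0 -0.1824 0.085; 0 0 0 0 0 -0.1824 0.085; 0 0 0 0 0 -0.1824 0.085; 0 0 0 0 0 -0.1824 0.085; 0 0 0 0 0 -0.1824 0.085; 0 0 0 0 0 0 0.085'
python3 - <<'E'
from h import *
np.set_printoptions(precision=4,suppress=True)
print(sense()["joint_pos"]);print(delta([.5865,.1671,.243],frame([0,0,-1],[np.cos(np.radians(72.6)),np.sin(np.radians(72.6)),0])))
E
```

```text
clock: 3.52
eef_pos: [0.5621, 0.1205, 0.4494]
orientation: [-0.0, 0.99, 0.143, -0.0]
contact_force: [0.9, -0.8, -0.3]
finger_gap: 0.0852
finger_force: 0.0
clock: 5.4
eef_pos: [0.5612, 0.1172, 0.4498]
orientation: [0.0, 0.153, 0.988, -0.0]
contact_force: [0.0, 0.3, 0.7]
finger_gap: 0.0852
finger_force: 0.0
[ 0.0083  0.0311  1.7116 -0.0002  1.3989 -1.2552]
(array([-0.009 ,  0.0552,  0.2068]), array([-0.0002,  0.0001, -0.0035]))
```

```bash
python3 -m handwheel '-0.009 0.055 0 0 0 0 0.085; 0 0 0.05 0 0 0 0.085; 0 0 0.05 0 0 0 0.085; 0 0 0 0 0 0 0.085'
python3 - <<'E'
from h import *
np.set_printoptions(precision=4,suppress=True)
c=camera("wrist");cv2.imwrite("pics/wrist1.png",c["image"])
s=sense();print(delta([.5865,.1671,.243],frame([0,0,-1],[np.cos(np.radians(72.6)),np.sin(np.radians(72.6)),0]),s))
P=cloud(c).reshape(-1,3);P=P[~np.isnan(P[:,0])]
Q=P[(P[:,2]>.09)&(P[:,2]<.108)&(np.hypot(P[:,0]-.5865,P[:,1]-.1671)<.06)]
print(len(Q),cv2.minAreaRect((Q[:,:2]*1000).astype(np.float32)) if len(Q) else 0)
E
```

```text
clock: 5.9
eef_pos: [0.585, 0.1673, 0.345]
orientation: [-0.005, 0.153, 0.988, -0.001]
contact_force: [-1.0, -0.7, 0.6]
finger_gap: 0.085
finger_force: 0.0
(array([-0.0008,  0.    ,  0.1057]), array([-0.0014, -0.0031, -0.0028]))
2958 ((591.9696655273438, 164.00299072265625), (16.04671287536621, 75.262939453125), 72.56278228759766)
```

View pics/wrist1.png

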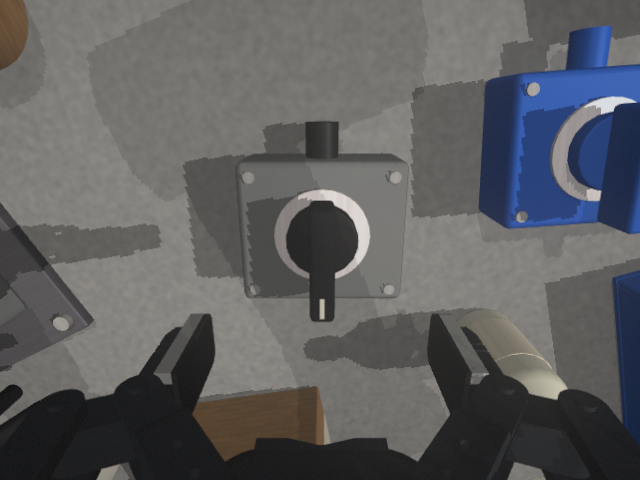

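The grey isolator's handle (320,240) lies centred between the fingers with its nose down in the view. The fit agrees within 2 mm, so I'll descend, grip and turn clockwise.

```bash
python3 -m handwheel '0 0 0.035 0 0 0 0.085; 0 0 0.035 0 0 0 0.085; 0 0 0.034 0 0 0 0.085; 0 0 0 0 0 0 0.03; 0 0 0 0 0 0 0.01; 0 0 0 0 0 0 0.01; 0 0 0 0 0 0 0.01; 0 0 0 0 0 0 0.01' 40
python3 -m handwheel '0 0 0 0 0 0.15 0.01; 0 0 0 0 0 0.15 0.01; 0 0 0 0 0 0.15 0.01; 0 0 0 0 0 0.15 0.01; 0 0 0 0 0 0.15 0.01; 0 0 0 0 0 0.15 0.01; 0 0 0 0 0 0.15 0.01; 0 0 0 0 0 0.15 0.01; 0 0 0 0 0 0.15 0.01; 0 0 0 0 0 0.15 0.01; 0 0 0 0 0 0.08 0.01; 0 0 0 0 0 0 0.01'
```

```text
clock: 6.95
eef_pos: [0.5872, 0.1667, 0.248]
orientation: [0.001, 0.151, 0.988, -0.001]
contact_force: [-4.3, -8.5, 9.2]
finger_gap: 0.0153
finger_force: 42.0
clock: 8.45
eef_pos: [0.586, 0.166, 0.2479]
orientation: [0.001, 0.808, 0.589, -0.004]
contact_force: [-14.0, -12.9, 16.8]
finger_gap: 0.0154
finger_force: 43.3
```

```bash
python3 -m handwheel '0 0 0 0 0 0 0.085; 0 0 0 0 0 0 0.085; 0 0 0 0 0 0 0.085; 0 0 0 0 0 0 0.085; 0 0 -0.05 0 0 0 0.085; 0 0 -0.06 0 0 0 0.085; 0 0 -0.06 0 0 0 0.085; 0 0 -0.04 0 0 0 0.085; 0 0 0 0 0 0 0.085'
python3 - <<'E'
from h import *
np.set_printoptions(precision=4,suppress=True)
c=camera("wrist")
P=cloud(c).reshape(-1,3);P=P[~np.isnan(P[:,0])]
Q=P[(P[:,2]>.09)&(P[:,2]<.108)&(np.hypot(P[:,0]-.5865,P[:,1]-.1671)<.06)]
r=cv2.minAreaRect((Q[:,:2]*1000).astype(np.float32));print(len(Q),r, Q[:,:2].mean(0))
yaw=np.radians(9.9);u=np.array([np.cos(yaw),np.sin(yaw),0]);v=np.array([-u[1],u[0],0]);zz=np.array([0,0,1.])
hub=.614*u-.2576*v+.16*zz
print("hub",hub,"joints",sense()["joint_pos"])
for a in(4,-56):
    t=np.radians(a);e=np.cos(t)*zz-np.sin(t)*v  # spoke direction
    for s in(1,-1): print(a,s,"tcp",hub+(.1+.155+.1)*e,delta(hub+.355*e,frame(-e,s*np.cross(u,e))))
E
```

```text
clock: 9.57
eef_pos: [0.587, 0.1679, 0.4606]
orientation: [0.002, 0.809, 0.588, 0.004]
contact_force: [-0.7, 0.1, -0.3]
finger_gap: 0.085
finger_force: 0.0
1395 ((583.0695190429688, 160.03012084960938), (74.12360382080078, 15.93558120727539), 72.5640640258789) [0.5836 0.1619]
hub [ 0.6491 -0.1482  0.16  ] joints [0.093  0.1132 1.6112 0.     1.4139 0.4063]
4 1 tcp [ 0.6534 -0.1726  0.5141] (array([-0.3032,  0.1686, -0.0566]), array([0.0649, 0.035 , 1.0844]))
4 -1 tcp [ 0.6534 -0.1726  0.5141] (array([-0.3032,  0.1686, -0.0566]), array([-0.04  ,  0.0741, -2.0558]))
-56 1 tcp [0.5985 0.1417 0.3585] (array([-0.0213,  0.0191,  0.0989]), array([-0.8746, -0.5309,  0.992 ]))
-56 -1 tcp [0.5985 0.1417 0.3585] (array([-0.0213,  0.0191,  0.0989]), array([ 0.6008, -0.9898, -1.8667]))
```

Handle is off: its centre moved from the axis towards the isolator's -y by about 7 mm. Next, move above the top spoke.

```bash
python3 -m handwheel '0 0 -0.057 0 0 0 0.085; -0.05 0.028 0 0 0 0 0.085; -0.05 0.028 0 0 0 0 0.085; -0.05 0.028 0 0 0 0 0.085; -0.05 0.028 0 0 0 0 0.085; -0.05 0.028 0 0 0 0 0.085; -0.053 0.028 0 0 0 0 0.085; 0 0 0 0.011 0.006 0.181 0.085; 0 0 0 0.011 0.006 0.181 0.085; 0 0 0 0.011 0.006 0.181 0.085; 0 0 0 0.011 0.006 0.181 0.085; 0 0 0 0.011 0.006 0.181 0.085; 0 0 0 0.011 0.006 0.181 0.085; 0 0 0 0 0 0 0.085' 30
cat >> h.py <<'E'
yaw=np.radians(9.9);u=np.array([np.cos(yaw),np.sin(yaw),0]);v=np.array([-u[1],u[0],0]);zz=np.array([0,0,1.])
hub=.614*u-.2576*v+.16*zz
def wf(P):
    d=np.asarray(P)-hub;return d@u,d@v,d@zz
def goal(deg,rho):
    t=np.radians(deg);e=np.cos(t)*zz-np.sin(t)*v;return hub+rho*e,frame(-e,np.cross(u,e))
def torque(s):
    return np.dot(np.cross(s["eef_pos"]-hub,s["contact_force"])+s["ft_torque"],u)
E
python3 - <<'E'
from h import *
np.set_printoptions(precision=4,suppress=True)
c=camera("wrist");cv2.imwrite("pics/wrist2.png",c["image"])
P=cloud(c).reshape(-1,3);P=P[~np.isnan(P[:,0])]
a,b,z=wf(P);m=(abs(a)<.03)&(abs(b)<.03)&(z>.075)&(z<.13)
print(m.sum(),"spoke a,b at heights")
for h in(.08,.09,.1,.11,.118):
    k=m&(abs(z-h)<.005)
    if k.any():print(h,k.sum(),np.array([a[k].min(),a[k].max(),b[k].min(),b[k].max()]))
print(z[m].max())
s=sense();print(s["joint_pos"],delta(*goal(4,.355)),delta(*goal(4,.255)),s["contact_force"],s["ft_torque"])
E
```

```text
clock: 11.38
eef_pos: [0.653, -0.1724, 0.51]
orientation: [-0.036, 0.996, 0.086, -0.006]
contact_force: [-1.4, -0.4, -0.2]
finger_gap: 0.0852
finger_force: 0.0
990 spoke a,b at heights
0.08 104 [-0.0014  0.0063 -0.0171 -0.0021]
0.09 110 [-0.0016  0.0064 -0.0179 -0.0028]
0.1 136 [-0.0001  0.0064 -0.0189 -0.0043]
0.11 143 [-0.0054  0.0063 -0.0203 -0.0051]
0.118 524 [-0.0081  0.0063 -0.0204 -0.0057]
0.12091884150460999
[-0.4325  0.2485  1.3632  0.0568  1.5765  0.9634] (array([ 0.0004,  0.    , -0.0037]), array([-0.0034,  0.0059,  0.0009])) (array([0.001 , 0.0004, 0.0963]), array([-0.0034,  0.0059,  0.0009])) [ 0.3156 -0.2394 -0.2778] [-0.0861 -0.0348 -0.018 ]
```

View pics/wrist2.png

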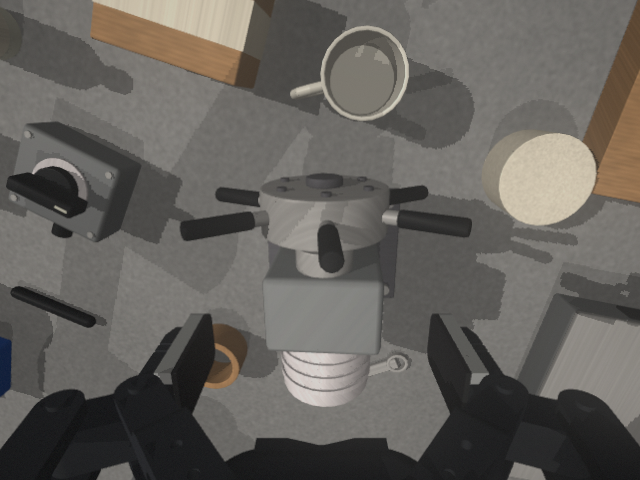

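The wrist picture shows the black top spoke at (330,250), centred between the open fingers, leaning about 5°, with clear room on both sides. I'll descend and keep the fingers loosely closed (about 25 mm), so one finger pushes at a known radius. I'll log the tangential force while moving.

```bash
sed -i 's/-.2576\*v/-.2590*v/' h.py
cat > r.py <<'E'
from h import *
import sys,json
s=sense();q=s["orientation"];A=Ro.from_quat([q[1],q[2],q[3],q[0]]).as_matrix()
e=-A[:,2];ang=np.degrees(np.arctan2(-e@v,e@zz));d=s["eef_pos"]-hub
f=-A[:,1]@s["contact_force"];t=torque(s)
print(f"t{s['clock']:.2f} ang{ang:.1f} rho{np.hypot(d@v,d@zz):.3f} pos{np.degrees(np.arctan2(-d@v,d@zz)):.1f} a{d@u:.3f} push{f:.2f} tau{.1*f:.3f} full{-t:.3f} rad{A[:,2]@s['contact_force']:.1f} grip{s['finger_force']:.0f} gap{s['finger_gap']:.3f}")
open("log.txt","a").write(json.dumps([s["clock"],ang,f,-t]+[float(x) for x in s["ft_torque"]@A]+[s["finger_gap"],s["finger_force"]])+"\n")
E
python3 -m handwheel '0 0.002 0.032 0.009 0 0 0.085; 0 0.002 0.032 0.009 0 0 0.085; 0 0.001 0.032 0 0 0 0.085; 0 0 0 0 0 0 0.025; 0 0 0 0 0 0 0.025; 0 0 0 0 0 0 0.025; 0 0 0 0 0 0 0.025; 0 0 0 0 0 0 0.025' 25
python3 r.py
python3 - <<'E'
from h import *
np.set_printoptions(precision=4,suppress=True)
print(delta(*goal(5,.255)))
E
```

```text
clock: 12.42
eef_pos: [0.6522, -0.1697, 0.4173]
orientation: [-0.044, 0.995, 0.085, -0.005]
contact_force: [-0.2, -0.7, 0.1]
finger_gap: 0.0251
finger_force: 0.0
t12.43 ang5.1 rho0.258 pos4.5 a-0.001 push-0.63 tau-0.063 full-0.047 rad-0.1 grip0 gap0.025
(array([0.0007, 0.0022, 0.0031]), array([-0.0016,  0.002 , -0.0018]))
```

```bash
python3 -m handwheel '0 0.005 0.003 0 0 0 0.025;0 0.0128 0.0003 0.05 0 0 0.025;0 0.0128 0.0003 0.05 0 0 0.025' >/dev/null; python3 r.py
python3 -m handwheel '0 0.0128 0.0003 0.05 0 0 0.025' >/dev/null; python3 r.py
python3 -m handwheel '0 0.0128 0.0003 0.05 0 0 0.025' >/dev/null; python3 r.py
python3 -m handwheel '0 0.0128 0.0003 0.05 0 0 0.025' >/dev/null; python3 r.py
python3 -m handwheel '0 0.0128 0.0003 0.05 0 0 0.025' >/dev/null; python3 r.py
python3 -m handwheel '0 0.0128 0.0003 0.05 0 0 0.025' >/dev/null; python3 r.py
python3 -m handwheel '0 0.0128 0.0003 0.05 0 0 0.025' >/dev/null; python3 r.py
python3 -m handwheel '0 0.0128 0.0003 0.05 0 0 0.025' >/dev/null; python3 r.py
python3 -m handwheel '0 0.0128 0.0003 0.05 0 0 0.025' >/dev/null; python3 r.py
python3 -m handwheel '0 0.0128 0.0003 0.05 0 0 0.025' >/dev/null; python3 r.py
python3 -m handwheel '0 0.0128 0.0003 0.05 0 0 0.025' >/dev/null; python3 r.py
```

```text
t12.80 ang11.0 rho0.254 pos11.5 a-0.001 push1.38 tau0.138 full0.209 rad0.2 grip1 gap0.025
t12.93 ang13.9 rho0.254 pos14.4 a-0.001 push1.30 tau0.130 full0.268 rad1.3 grip1 gap0.025
t13.05 ang16.8 rho0.255 pos17.3 a-0.001 push1.04 tau0.104 full0.229 rad0.5 grip1 gap0.026
t13.18 ang19.6 rho0.255 pos20.2 a-0.001 push1.55 tau0.155 full0.315 rad1.1 grip1 gap0.025
t13.30 ang22.5 rho0.255 pos23.1 a-0.001 push2.12 tau0.212 full0.547 rad1.3 grip1 gap0.025
t13.43 ang25.4 rho0.255 pos26.0 a-0.001 push1.92 tau0.192 full0.475 rad1.0 grip1 gap0.025
t13.55 ang28.2 rho0.256 pos28.9 a-0.001 push2.02 tau0.202 full0.514 rad2.1 grip1 gap0.025
t13.68 ang31.1 rho0.256 pos31.7 a-0.001 push1.50 tau0.150 full0.355 rad1.2 grip1 gap0.025
t13.80 ang34.0 rho0.256 pos34.6 a-0.001 push1.51 tau0.151 full0.425 rad1.6 grip1 gap0.025
t13.93 ang36.8 rho0.256 pos37.4 a-0.001 push1.68 tau0.168 full0.412 rad1.4 grip1 gap0.025
t14.05 ang39.7 rho0.256 pos40.3 a-0.001 push2.10 tau0.210 full0.573 rad0.3 grip1 gap0.025
```

```bash
cat log.txt | cut -c1-200; python3 -m handwheel '0 -0.005 0 0 0 0 0.025' >/dev/null
python3 - <<'E'
from h import *
np.set_printoptions(precision=3,suppress=True)
L=[];T=[]
for i in range(8):
    camera("wrist");s=sense();q=s["orientation"];A=Ro.from_quat([q[1],q[2],q[3],q[0]]).as_matrix();L.append(A.T@s["contact_force"]);T.append(A.T@s["ft_torque"])
print(np.mean(L,0),np.std(L,0),np.mean(T,0),np.std(T,0),s["finger_force"],s["joint_pos"])
E
python3 r.py
```

```text
[12.425, 5.090488835502227, -0.6265724535384384, -0.04694570243139327, -0.1149820121369435, -0.033800895268320676, 0.03392123734214275, 0.025085539667274934, 0.0]
[12.8, 11.01402085452878, 1.3789749344006252, 0.209180842709285, 0.14124702550268772, 0.03898673007958864, -0.0091898812416475, 0.025320451255278806, 0.7534520700573921]
[12.925, 13.897672916024792, 1.2961624807449021, 0.2682043580774652, 0.05850640143206584, 0.011064995919100875, -0.020870808041886523, 0.024991348442597382, 0.7826932892203331]
[13.05, 16.776233910975908, 1.0403545386501465, 0.22877223115790296, 0.034516288128823666, 0.0661200499968289, -0.02170486402234932, 0.025568399529241274, 0.8084970898926258]
[13.175, 19.64698558109632, 1.5472537930864265, 0.3149309071946085, 0.07661485434986769, 0.06080002434998205, 0.017489476246727042, 0.02533307113651626, 0.837670024484396]
[13.3, 22.51115829083642, 2.124130021613288, 0.5473424494085346, -0.008411640912695768, 0.016224332213702453, -0.01622991551496522, 0.025194522806141127, 0.8671027980744839]
[13.425, 25.372727155040664, 1.9172583185022505, 0.47525058815938886,
[... 508 characters left out ...]
 0.4249260270504942, -0.041549606105676776, 0.038817079159238835, 0.055332648452783476, 0.025088849182760657, 0.9998093917965889]
[13.925, 36.83093680768583, 1.682809614815202, 0.4119735195117015, 0.015416308437393346, 0.052113051210416726, -0.04183480229018675, 0.02545908355694688, 1.0438363999128342]
[14.05, 39.69467680075216, 2.10403879252711, 0.5726285711911507, -0.034420099929018524, 0.08312578948746158, 0.0213374870023907, 0.025134879896083217, 1.0876596719026566]
[-0.094  0.006 -0.158] [0.39  0.646 0.275] [-0.291  0.     0.005] [0.039 0.037 0.027] 0.0 [-0.629  0.579  1.239  0.474  1.829  0.774]
t14.57 ang39.5 rho0.256 pos38.9 a-0.001 push-1.16 tau-0.116 full0.032 rad0.5 grip0 gap0.025
```

The finger-pad force is almost noise-free. It rises smoothly from 0.75 to 1.09 N, which shows an easy (sinking) torque. I'll keep turning the same way.

```bash
python3 -m handwheel '0 0.005 0 0 0 0 0.025;0 0.0128 0.0003 0.05 0 0 0.025' >/dev/null; python3 r.py
python3 -m handwheel '0 0.0128 0.0003 0.05 0 0 0.025' >/dev/null; python3 r.py
python3 -m handwheel '0 0.0128 0.0003 0.05 0 0 0.025' >/dev/null; python3 r.py
python3 -m handwheel '0 0.0128 0.0003 0.05 0 0 0.025' >/dev/null; python3 r.py
python3 -m handwheel '0 0.0128 0.0003 0.05 0 0 0.025' >/dev/null; python3 r.py
python3 -m handwheel '0 0.0128 0.0003 0.05 0 0 0.025' >/dev/null; python3 r.py
python3 -m handwheel '0 0.0128 0.0003 0.05 0 0 0.025' >/dev/null; python3 r.py
python3 -m handwheel '0 0.0128 0.0003 0.05 0 0 0.025' >/dev/null; python3 r.py
python3 - <<'E'
import json,numpy as np
L=np.array([json.loads(l) for l in open("log.txt")]);L=L[L[:,8]>.3]
print(np.c_[L[:,1],L[:,8]].round(3)); print(np.polyfit(np.radians(L[:,1]),L[:,8],2))
from h import *
print(sense()["joint_pos"])
E
```

```text
t14.82 ang42.5 rho0.257 pos42.9 a-0.001 push1.66 tau0.166 full0.368 rad-0.5 grip1 gap0.025
t14.95 ang45.4 rho0.257 pos46.0 a-0.001 push2.56 tau0.256 full0.679 rad-1.3 grip1 gap0.025
t15.07 ang48.3 rho0.257 pos49.0 a-0.001 push3.03 tau0.303 full0.797 rad-0.1 grip1 gap0.025
t15.20 ang51.2 rho0.257 pos51.8 a-0.001 push2.00 tau0.200 full0.504 rad0.6 grip1 gap0.025
t15.32 ang54.0 rho0.257 pos54.7 a-0.001 push3.81 tau0.381 full1.038 rad0.9 grip1 gap0.025
t15.45 ang56.9 rho0.257 pos57.5 a-0.001 push2.21 tau0.221 full0.578 rad1.8 grip1 gap0.026
t15.57 ang59.8 rho0.257 pos60.4 a-0.002 push3.24 tau0.324 full0.855 rad2.1 grip1 gap0.025
t15.70 ang62.6 rho0.257 pos63.2 a-0.002 push3.26 tau0.326 full0.864 rad2.2 grip1 gap0.025
[[11.014  0.753]
 [13.898  0.783]
 [16.776  0.808]
 [19.647  0.838]
 [22.511  0.867]
 [25.373  0.901]
 [28.237  0.937]
 [31.102  0.96 ]
 [33.968  1.   ]
 [36.831  1.044]
 [39.695  1.088]
 [42.516  1.226]
 [45.447  1.259]
 [48.321  1.302]
 [51.183  1.333]
 [54.044  1.364]
 [56.911  1.398]
 [59.775  1.433]
 [62.638  1.48 ]]
[0.22600337 0.56986667 0.61666059]
[-0.70425402  0.81714207  1.08499079  0.71252929  2.09035711  0.77400947]
```

```bash
python3 -m handwheel '0 -0.005 0 0 0 0 0.085;0 0 0 0 0 0 0.085;0 0 0 0 0 0 0.085;0 0 -0.05 0 0 0 0.085;0 0 -0.05 0 0 0 0.085;0 -0.055 0.0043 -0.155 0 0 0.085;0 -0.055 0.0043 -0.155 0 0 0.085;0 -0.055 0.0043 -0.155 0 0 0.085;0 -0.055 0.0043 -0.155 0 0 0.085;0 -0.055 0.0043 -0.155 0 0 0.085;0 -0.055 0.0043 -0.155 0 0 0.085;0 -0.055 0.0043 -0.155 0 0 0.085;0 0 0 0 0 0 0.085'
python3 - <<'E'
from h import *
np.set_printoptions(precision=4,suppress=True)
c=camera("wrist")
P=cloud(c).reshape(-1,3);P=P[~np.isnan(P[:,0])]
a,b,z=wf(P);m=(abs(a)<.03)&(abs(b)<.04)&(z>.075)&(z<.13)
for h in(.08,.1,.118):
    k=m&(abs(z-h)<.005)
    if k.any():print(h,k.sum(),np.array([a[k].min(),a[k].max(),b[k].min(),b[k].max()]))
print(delta(*goal(0,.355)),sense()["clock"])
E
```

```text
clock: 17.32
eef_pos: [0.6485, -0.1467, 0.5214]
orientation: [-0.001, 0.996, 0.088, -0.0]
contact_force: [0.2, -1.1, -0.4]
finger_gap: 0.085
finger_force: 0.0
0.08 91 [ 0.0003  0.0063 -0.0093  0.0046]
0.1 113 [-0.0011  0.0066 -0.0098  0.0045]
0.118 484 [-0.0078  0.0063 -0.0101  0.0038]
(array([0.0004, 0.0008, 0.0054]), array([-0.0036,  0.0014,  0.0013])) 17.375
```

```bash
python3 -m handwheel '0 0.002 0.035 0 0 0 0.085; 0 0.001 0.035 0 0 0 0.085; 0 0 0.034 0 0 0 0.085; 0 0 0 0 0 0 0.025; 0 0 0 0 0 0 0.025; 0 0 0 0 0 0 0.025; 0 0 0 0 0 0 0.025;0 0.005 0 0 0 0 0.025;0 0.0128 0.0003 0.05 0 0 0.025;0 0.0128 0.0003 0.05 0 0 0.025' 25 >/dev/null; python3 r.py
python3 -m handwheel '0 0.0128 0.0003 0.05 0 0 0.025' >/dev/null; python3 r.py
python3 -m handwheel '0 0.0128 0.0003 0.05 0 0 0.025' >/dev/null; python3 r.py
python3 -m handwheel '0 0.0128 0.0003 0.05 0 0 0.025' >/dev/null; python3 r.py
python3 -m handwheel '0 0.0128 0.0003 0.05 0 0 0.025' >/dev/null; python3 r.py
python3 -m handwheel '0 0.0128 0.0003 0.05 0 0 0.025' >/dev/null; python3 r.py
python3 -m handwheel '0 0.0128 0.0003 0.05 0 0 0.025' >/dev/null; python3 r.py
python3 -m handwheel '0 0.0128 0.0003 0.05 0 0 0.025' >/dev/null; python3 r.py
python3 -m handwheel '0 0.0128 0.0003 0.05 0 0 0.025' >/dev/null; python3 r.py
python3 -m handwheel '0 0.0128 0.0003 0.05 0 0 0.025' >/dev/null; python3 r.py
python3 -m handwheel '0 0.0128 0.0003 0.05 0 0 0.025' >/dev/null; python3 r.py
python3 -m handwheel '0 0.0128 0.0003 0.05 0 0 0.025' >/dev/null; python3 r.py
tail -12 log.txt | awk -F, '{print $2,$9}'
```

```text
t18.62 ang6.2 rho0.256 pos7.6 a-0.001 push4.54 tau0.454 full0.488 rad2.3 grip2 gap0.025
t18.75 ang9.1 rho0.256 pos10.5 a-0.001 push3.76 tau0.376 full0.288 rad3.5 grip2 gap0.025
t18.88 ang12.0 rho0.256 pos13.4 a-0.001 push4.98 tau0.498 full0.619 rad2.8 grip2 gap0.025
t19.00 ang14.9 rho0.256 pos16.3 a-0.001 push4.36 tau0.436 full0.489 rad3.1 grip2 gap0.025
t19.12 ang17.7 rho0.257 pos19.1 a-0.001 push4.81 tau0.481 full0.615 rad2.9 grip2 gap0.025
t19.25 ang20.6 rho0.257 pos22.0 a-0.001 push5.59 tau0.559 full0.765 rad2.5 grip2 gap0.025
t19.38 ang23.5 rho0.257 pos24.9 a-0.001 push4.57 tau0.457 full0.543 rad2.7 grip2 gap0.025
t19.50 ang26.4 rho0.258 pos27.7 a-0.001 push4.72 tau0.472 full0.556 rad4.8 grip3 gap0.025
t19.62 ang29.2 rho0.258 pos30.5 a-0.001 push5.59 tau0.559 full0.816 rad2.4 grip3 gap0.025
t19.75 ang32.1 rho0.258 pos33.4 a-0.001 push3.80 tau0.380 full0.397 rad3.4 grip3 gap0.025
t19.88 ang34.9 rho0.259 pos36.2 a-0.001 push5.91 tau0.591 full1.005 rad3.7 grip3 gap0.025
t20.00 ang37.8 rho0.259 pos39.0 a-0.001 push4.85 tau0.485 full0.754 rad3.4 grip3 gap0.025
 6.236486682634983  2.1613604575395584]
 9.120548270086404  2.196553498506546]
 11.997774884494413  2.2604846209287643]
 14.874196729553647  2.3253241181373596]
 17.747232918106853  2.373109683394432]
 20.620456284791477  2.431858330965042]
 23.488715632058778  2.4723514169454575]
 26.351736228601148  2.5149869173765182]
 29.212333740018522  2.5422057509422302]
 32.07613390054793  2.5626687705516815]
 34.931875459584866  2.56379596889019]
 37.78883493433628  2.5564460456371307]
```

Stroke-to-stroke jumps suggest the contact point wanders along the pad. I'll fix that by tilting the tool 8° so only the fingertip edge pushes. Sweeping back and then forward with mirrored tilt makes heavy-down the point where the two forces are equal.

```bash
echo "[0,0,0,0,0,0,0,0,0]" >> log.txt
python3 -m handwheel '0 -0.005 0.003 0 0 0 0.025;0 0.0217 0.0015 0.14 0 0 0.025;0 -0.003 0 0 0 0 0.025;0 -0.0129 0.001 -0.05 0 0 0.025;0 -0.0129 0.001 -0.05 0 0 0.025' >/dev/null; python3 r.py
python3 -m handwheel '0 -0.0129 0.001 -0.05 0 0 0.025;0 -0.0129 0.001 -0.05 0 0 0.025' >/dev/null; python3 r.py
python3 -m handwheel '0 -0.0129 0.001 -0.05 0 0 0.025;0 -0.0129 0.001 -0.05 0 0 0.025' >/dev/null; python3 r.py
python3 -m handwheel '0 -0.0129 0.001 -0.05 0 0 0.025;0 -0.0129 0.001 -0.05 0 0 0.025' >/dev/null; python3 r.py
python3 -m handwheel '0 -0.0129 0.001 -0.05 0 0 0.025;0 -0.0129 0.001 -0.05 0 0 0.025' >/dev/null; python3 r.py
python3 -m handwheel '0 -0.0129 0.001 -0.05 0 0 0.025;0 -0.0129 0.001 -0.05 0 0 0.025' >/dev/null; python3 r.py
python3 -m handwheel '0 -0.0129 0.001 -0.05 0 0 0.025;0 -0.0129 0.001 -0.05 0 0 0.025' >/dev/null; python3 r.py
python3 -m handwheel '0 -0.0129 0.001 -0.05 0 0 0.025;0 -0.0129 0.001 -0.05 0 0 0.025' >/dev/null; python3 r.py
python3 -m handwheel '0 -0.0129 0.001 -0.05 0 0 0.025;0 -0.0129 0.001 -0.05 0 0 0.025' >/dev/null; python3 r.py
python3 -m handwheel '0 -0.0129 0.001 -0.05 0 0 0.025;0 -0.0129 0.001 -0.05 0 0 0.025' >/dev/null; python3 r.py
tail -10 log.txt | awk -F, '{print $2,$9}'
```

```text
t20.62 ang39.4 rho0.257 pos36.0 a-0.001 push-4.02 tau-0.402 full-0.083 rad1.2 grip2 gap0.025
t20.88 ang33.8 rho0.258 pos30.2 a-0.001 push-4.37 tau-0.437 full-0.048 rad2.5 grip2 gap0.025
t21.12 ang28.1 rho0.258 pos24.6 a-0.001 push-4.50 tau-0.450 full-0.106 rad2.6 grip2 gap0.025
t21.38 ang22.4 rho0.258 pos18.9 a-0.001 push-5.21 tau-0.521 full-0.366 rad2.6 grip2 gap0.025
t21.62 ang16.7 rho0.258 pos13.1 a-0.001 push-4.45 tau-0.445 full-0.140 rad3.1 grip2 gap0.025
t21.88 ang10.9 rho0.258 pos7.4 a-0.001 push-6.39 tau-0.639 full-0.611 rad3.0 grip3 gap0.025
t22.12 ang5.2 rho0.259 pos1.6 a-0.001 push-5.58 tau-0.558 full-0.388 rad3.5 grip3 gap0.025
t22.38 ang-0.5 rho0.259 pos-4.0 a-0.001 push-5.84 tau-0.584 full-0.438 rad4.0 grip3 gap0.025
t22.62 ang-6.3 rho0.260 pos-9.7 a-0.001 push-6.99 tau-0.699 full-0.782 rad2.7 grip3 gap0.025
t22.88 ang-12.0 rho0.260 pos-15.4 a-0.001 push-6.45 tau-0.645 full-0.710 rad2.1 grip3 gap0.025
 39.424817179685334  1.8786442279815674]
 33.78832672986928  1.9896040856838226]
 28.114041255680075  2.1312517672777176]
 22.40227880867718  2.292053997516632]
 16.673182064781148  2.428668960928917]
 10.940167509314914  2.551426514983177]
 5.202955192125386  2.67489954829216]
 -0.5385633358247321  2.7927685528993607]
 -6.2801724375481305  2.9023734480142593]
 -12.017986499276233  3.0440200120210648]
```

```bash
echo "[0,0,0,0,0,0,0,0,0]" >> log.txt
python3 -m handwheel '0 0.003 0.002 0 0 0 0.025;0 -0.0217 0.0015 -0.14 0 0 0.025;0 -0.0217 0.0015 -0.14 0 0 0.025;0 0.003 0 0 0 0 0.025;0 0.0129 0.001 0.05 0 0 0.025;0 0.0129 0.001 0.05 0 0 0.025' >/dev/null; python3 r.py
python3 -m handwheel '0 0.0129 0.001 0.05 0 0 0.025;0 0.0129 0.001 0.05 0 0 0.025' >/dev/null; python3 r.py
python3 -m handwheel '0 0.0129 0.001 0.05 0 0 0.025;0 0.0129 0.001 0.05 0 0 0.025' >/dev/null; python3 r.py
python3 -m handwheel '0 0.0129 0.001 0.05 0 0 0.025;0 0.0129 0.001 0.05 0 0 0.025' >/dev/null; python3 r.py
python3 -m handwheel '0 0.0129 0.001 0.05 0 0 0.025;0 0.0129 0.001 0.05 0 0 0.025' >/dev/null; python3 r.py
python3 -m handwheel '0 0.0129 0.001 0.05 0 0 0.025;0 0.0129 0.001 0.05 0 0 0.025' >/dev/null; python3 r.py
python3 -m handwheel '0 0.0129 0.001 0.05 0 0 0.025;0 0.0129 0.001 0.05 0 0 0.025' >/dev/null; python3 r.py
python3 -m handwheel '0 0.0129 0.001 0.05 0 0 0.025;0 0.0129 0.001 0.05 0 0 0.025' >/dev/null; python3 r.py
python3 -m handwheel '0 0.0129 0.001 0.05 0 0 0.025;0 0.0129 0.001 0.05 0 0 0.025' >/dev/null; python3 r.py
python3 -m handwheel '0 0.0129 0.001 0.05 0 0 0.025;0 0.0129 0.001 0.05 0 0 0.025' >/dev/null; python3 r.py
tail -10 log.txt | awk -F, '{print $2,$9}'
```

```text
t23.62 ang-21.7 rho0.258 pos-17.9 a-0.001 push4.01 tau0.401 full0.256 rad1.8 grip2 gap0.025
t23.88 ang-15.9 rho0.258 pos-12.1 a-0.001 push3.55 tau0.355 full0.145 rad0.8 grip2 gap0.025
t24.12 ang-10.2 rho0.259 pos-6.4 a-0.001 push3.72 tau0.372 full0.147 rad2.4 grip2 gap0.025
t24.38 ang-4.4 rho0.259 pos-0.7 a-0.001 push4.92 tau0.492 full0.416 rad3.7 grip2 gap0.025
t24.62 ang1.3 rho0.260 pos5.0 a-0.001 push4.69 tau0.469 full0.462 rad2.1 grip2 gap0.025
t24.88 ang7.1 rho0.260 pos10.7 a-0.001 push4.67 tau0.467 full0.387 rad3.5 grip2 gap0.025
t25.12 ang12.8 rho0.261 pos16.4 a-0.001 push5.53 tau0.553 full0.647 rad3.2 grip2 gap0.025
t25.38 ang18.5 rho0.261 pos22.0 a-0.001 push4.96 tau0.496 full0.515 rad2.2 grip3 gap0.025
t25.62 ang24.2 rho0.262 pos27.7 a-0.001 push6.22 tau0.622 full0.838 rad2.6 grip3 gap0.025
t25.88 ang30.0 rho0.262 pos33.3 a-0.001 push6.34 tau0.634 full0.898 rad3.0 grip3 gap0.025
 -21.652066658744364  1.6655921190977097]
 -15.89765671976276  1.8081969022750854]
 -10.155543914918317  1.9444356858730316]
 -4.411376310649469  2.0672209560871124]
 1.3305119854280978  2.166379541158676]
 7.0667807685386705  2.3286809027194977]
 12.794952598132149  2.4165795743465424]
 18.523969873494806  2.5343169271945953]
 24.249079921233406  2.6868805289268494]
 29.964503906510203  2.75251105427742]
```

Backward and forward fingertip forces cross (2.3 N each) at a spoke angle of about 14°, so that's where the heavy side is straight down. The slope gives W ≈ 0.25 Nm, which is consistent with the range given. Next I align the tool, grip the spoke firmly and bring it back to 14°.

```bash
python3 -m handwheel '0 -0.003 0.004 0 0 0 0.025;0 0.0217 0.0015 0.14 0 0 0.025;0 0 0 0 0 0 0.012;0 0 0 0 0 0 0.005;0 0 0 0 0 0 0.005;0 0 0 0 0 0 0.005;0 0 0 0 0 0 0.005' 40; python3 r.py
python3 -m handwheel '0 -0.0128 0.0003 -0.05 0 0 0.005;0 -0.0128 0.0003 -0.05 0 0 0.005;0 -0.0128 0.0003 -0.05 0 0 0.005;0 -0.0128 0.0003 -0.05 0 0 0.005' >/dev/null; python3 r.py
python3 -m handwheel '0 -0.0128 0.0003 -0.05 0 0 0.005;0 -0.0128 0.0003 -0.05 0 0 0.005;0 -0.0128 0.0003 -0.05 0 0 0.005;0 0 0 0 0 0 0.005;0 0 0 0 0 0 0.005' >/dev/null; python3 r.py
python3 - <<'E'
from h import *
np.set_printoptions(precision=4,suppress=True)
print(delta(*goal(14,.257)))
E
```

```text
clock: 26.75
eef_pos: [0.675, -0.305, 0.3656]
orientation: [-0.319, 0.944, 0.08, -0.029]
contact_force: [-4.6, -3.5, 0.7]
finger_gap: 0.0137
finger_force: 38.9
t26.75 ang37.4 rho0.259 pos37.5 a-0.001 push-1.69 tau-0.169 full0.047 rad-2.2 grip39 gap0.014
t27.25 ang25.8 rho0.259 pos26.0 a-0.001 push-1.94 tau-0.194 full-0.264 rad-0.8 grip39 gap0.014
t27.88 ang17.4 rho0.259 pos17.3 a-0.001 push2.57 tau0.257 full0.664 rad-2.0 grip40 gap0.014
(array([ 0.0012, -0.0149,  0.0024]), array([-0.0588,  0.0043, -0.0008]))
```

```bash
python3 -m handwheel '0 -0.0077 0 -0.03 0 0 0.005;0 -0.0077 0 -0.03 0 0 0.005;0 0 0 0 0 0 0.005;0 0 0 0 0 0 0.005;0 0 0 0 0 0 0.005' 40; python3 r.py
python3 - <<'E'
from h import *
import json
for n in("side","top"):
    c=camera(n);cv2.imwrite(f"pics/{n}_end.png",c["image"]);P=cloud(c).reshape(-1,3);P=P[~np.isnan(P[:,0])]
    a,b,z=wf(P);r=np.hypot(b,z);an=np.degrees(np.arctan2(-b,z))
    m=(r>.075)&(r<.122)&(abs(a)<.012)&(abs(an-14)>35)
    for k in(-106,-46,74,134,-166):
        j=m&(abs(an-k)<12)
        if j.sum()>10:print(n,k,j.sum(),np.median(an[j])-k)
L=np.array([json.loads(l) for l in open("log.txt")])
i=np.where(L[:,0]==0)[0];B=L[i[0]+1:i[0]+11];F=L[i[1]+1:i[1]+11]
from scipy.optimize import least_squares
f=lambda p:np.r_[(.42-p[0]*np.sin(np.radians(B[:,1]-8+p[3]-p[1])))/p[2]-2*B[:,8],(.42+p[0]*np.sin(np.radians(F[:,1]+8-p[3]-p[1])))/p[2]-2*F[:,8]]
s=least_squares(f,[.3,14,.09,0.]);print(s.x,np.abs(s.fun).max())
E
```

```text
clock: 28.5
eef_pos: [0.659, -0.2114, 0.4113]
orientation: [-0.121, 0.989, 0.085, -0.013]
contact_force: [-7.8, -0.8, 2.4]
finger_gap: 0.0138
finger_force: 40.3
t28.50 ang13.9 rho0.259 pos14.0 a-0.001 push1.11 tau0.111 full0.300 rad-2.2 grip40 gap0.014
side -106 76 1.4842453944951899
side -46 56 -2.7967282323702705
side 74 38 -2.2400419512214285
side -166 75 2.8780488544479397
top -106 138 3.480209071477759
top -46 133 3.1481951478841808
[ 0.23641699 14.30493663  0.09112799  0.96766431] 0.10471342163839825
```

View pics/side_end.png

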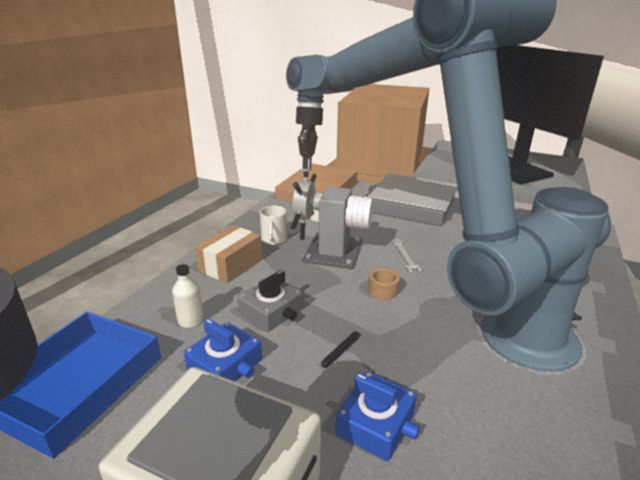

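The side picture shows the gripper holding the top spoke (305,175), the isolator handle turned to off (270,285), and every bystander in place. The fit puts heavy-down at 14.3°, and the wheel stands at about 14°. Handing in.

```bash
python3 -c "
from rig import *
print(job_done())"
```

```text
the job is handed in; nothing more can be done
None
```

The job is handed in, but no verdict came back: the isolator is off, the gripper holds a spoke at about 40 N, and the wheel stands at about 14°, against 14.3° estimated from the push forces for heavy side straight down.

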